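# Hold the inspection loupe in focus over the big chip

### The job

Lift the loupe with the larger lens up and off its peg and hold it level over the big square chip on the circuit board: lens centred on the chip, and the lens at the height shown by the tip of the pointer on the gauge post beside the board. Finish while still holding it there, steady, in the gripper, for a couple of seconds and on to the end: do not put it down. Leave the small loupe hanging, keep the loupe off the board, and do not shift the pointer or the other things on the bench.

Things in the scene. Friction and masses are not known exactly. Their poses are not given: they have to be found in the camera images.
- loupe: loupe with the larger lens, about 90 g: a flat bar along x carries the round black lens frame (at -x) and a grey battery housing (36 x 26 x 16 mm, centre 45 mm to +x); a stem rises from its middle to a black loop handle, under which it balances. Hangs level on either peg, axes as the stand's, lens to the peg's free end. Origin: under the handle, level with the frame's underside; z vertical = level
- loupe_lens (a point): centre of the larger lens at mid-thickness: 55 mm to -x and 5 mm above the loupe's origin; axes as the loupe's. Lens frame 54 mm in diameter, 10 mm thick
- loupe_handle (a point): centre of the opening of the large loupe's upright rectangular loop handle, 60 mm above its origin, axes as the loupe's. Loop 36 mm wide (y), 12 mm thick (x), 40 mm tall, bars 6 mm; opening 24 mm wide, 28 mm tall. The peg passes through along x, the loop's top bar rests on it. Can be pinched across its two sides (along y) from above, a finger on either side of the peg
- small_loupe: the other loupe, same shape and handle but with a smaller lens (frame 32 mm in diameter); hangs on the other peg and stays there. Origin as for the large loupe
- stand: fixed stand: base 110 x 220 x 12 mm, centre post, crossbar along y at 175 mm. Two 8 mm pegs run 80 mm from it to -x at y = +75 and -75 mm, axis at 175 mm; each ends in an upturned tip 8 mm above the peg's upper face. Loupes hang at x = -50 mm. To come off, raise the loop by 8 to 20 mm (14 is midway), then draw it 45 mm or more to the stand's -x. Origin: centre of the underside
- board: fixed holder with the green circuit board, 100 (x) x 140 (y) mm, top of the board at 24 mm; the tallest part on it reaches 36 mm. Origin: centre of its underside
- chip (a point): centre of the top of the big square black chip (22 x 22 mm, 28 mm above the bench), the largest chip on the board; the other black chips are 12 mm or less
- gauge: fixed focus gauge: a round base 56 mm across with a 10 mm post, 130 mm tall, on the board's -y side, about 155 mm from the chip. Origin: centre of its underside; its +y points to the board
- focus_mark (a point): tip of the pointer that stands out 48 mm from the gauge post towards the board. Its height (68 to 110 mm above the bench, different every time) is where the middle of the lens (point loupe_lens) is to be held. The pointer is on a stiff slide and stays put unless pushed. Axes: z up
- screwdriver: bystander: a red-handled screwdriver about 200 mm long lying on the bench; origin at its underside
- jar: bystander: a clear screw-top jar, 56 mm across, 70 mm tall; origin at the centre of its underside
- spool: bystander: a metal spool standing on its flange, 54 mm across, 40 mm tall; origin at the centre of its underside
- mug: bystander: a white mug, 80 mm across, 95 mm tall, with its handle on its +y side; origin at the centre of its underside
- tray: bystander: a grey open parts tray with compartments, 100 x 130 x 40 mm; origin at the centre of its underside
- meter: bystander: a black hand multimeter lying on its back, 170 x 85 x 42 mm; origin at the centre of its underside
- breadboard: bystander: a white plug-in breadboard, 55 x 165 x 13 mm; origin at the centre of its underside
Mind the look-alikes: they are no part of the job. Leave any yellow look-alike of the board alone.

How it is judged:
On the way, in this order (a step that is already met when the one before it is completed fails the run):
1. the large loupe is off its peg and carried by the gripper (distance of loupe from where it was at the start of the episode above 0.06 m and contact force between loupe and the fingers above 0.5 N and contact force between loupe and stand below 0.1 N), for 0.2 s.
2. the lens is held steady and level over the chip at the pointer's height for 1.5 s (horizontal distance between loupe_lens and chip below 0.01 m and z of loupe_lens in the frame of focus_mark between -0.007 and 0.007 m and angle between loupe_lens's own z axis and vertical below 0.13 rad and linear speed of loupe below 0.02 m/s and angular speed of loupe below 0.15 rad/s and contact force between loupe and the fingers above 0.5 N), for 1.5 s.
At the end, for the whole second after the job is handed in: Large loupe held only by the fingers; lens centre within 10 mm (horizontal) of the chip and 7 mm of the pointer tip's height, tilt under 0.13 rad, steady (under 20 mm/s, 0.15 rad/s), touching nothing else listed; small loupe within 30 mm of its place, pointer within 4 mm (all of step 2 and contact force between loupe and stand below 0.1 N and contact force between loupe and board below 0.1 N and contact force between loupe and gauge below 0.1 N and contact force between loupe and small_loupe below 0.1 N and contact force between loupe and screwdriver below 0.1 N and contact force between loupe and jar below 0.1 N and contact force between loupe and spool below 0.1 N and contact force between loupe and mug below 0.1 N and contact force between loupe and tray below 0.1 N and contact force between loupe and meter below 0.1 N and contact force between loupe and breadboard below 0.1 N and distance of small_loupe from where it was at the start of the episode below 0.03 m and distance of focus_mark from where it was at the start of the episode below 0.004 m); the arm keeps its last pose, push and grip.
It fails at once if the loupe touches the circuit board or its holder (contact force between loupe and board above 0.5 N).
It fails at once if the small loupe is displaced by more than 30 mm (distance of small_loupe from where it was at the start of the episode above 0.03 m).
It fails at once if the pointer is shifted by more than 4 mm (distance of focus_mark from where it was at the start of the episode above 0.004 m).
It fails at once if a bystander is displaced by more than 30 mm (distance of any of screwdriver, jar, spool, mug, tray, meter, breadboard from where it was at the start of the episode above 0.03 m).
It also fails if it takes over 50 s, if anything falls off the work surface, if the arm or the gripper's body presses on something with over 40 N, if the wrist force passes 120 N, or if a joint passes its speed limit or range.

### The arm

A 6-joint arm with a two-finger parallel gripper is mounted at the origin on the work surface. World frame = base frame: x ahead of the robot, y to its left, z up, the work surface at z = 0. Lengths are in m, angles in rad, forces in N, time in s.
With the tool pointing down it reaches from about 0.4 to 0.925 m from the base axis. Payload 3.4 kg.
Tool frame: the origin (TCP) lies between the finger pads; the fingertips stand 17 mm ahead of it and the grasp point (between the pads) lies 2 mm behind it (manip.tips_ahead is the distance from the TCP to the fingertips, in m); z points along the fingers, x is the direction in which the jaws open and shut, and the axes are right-handed (so a half turn about z gives the same grasp; the last joint's range is limited). The gripper opens to 85 mm and grips with 20 to 120 N. Pads are 22 mm wide; open, the fingers measure 114 mm over their backs; the gripper's body (76 mm by 85 mm) begins 54 mm behind the grasp point. The pads swing forward as they close: fully open they stand 13 mm farther back than shut.
Start: joints at [1.242, 0.307, 1.506, -0, 1.328, -0.073], TCP at [0.145, 0.556, 0.215] pointing down, gripper open.
Joint ranges: [-3.12, 3.12], [-1.05, 2.28], [0.14, 2.33], [-1.42, 4.57], [0.1, 2.73], [-2.68, 2.68]. Speed limits (rad/s): [2.57, 2.57, 3.14, 3.14, 3.14, 3.14].

### API

Orientations are given as a unit quaternion [w, x, y, z].
In Python, from rig import manip, capture gives the robot as it stands.
- The arm moves only by the shell command python3 -m inch 'ROWS' [FORCE]. ROWS is a JSON object of lists of equal length, an entry for each row: "delta_pos": the shift along the tool's x, y, z in m, a list of three; "yaw": the turn about the tool's z in rad; "gripper": the closure, from -1 (fully open) to 1 (shut), so that 0 is half open. In form: {"delta_pos": [[tx, ty, tz], ...], "yaw": [yaw, ...], "gripper": [gripper, ...]}. A call has 1 to 20 rows; each row is the pose to reach, as a shift and turn from the pose measured when the call began, along the tool's axes at that moment; what a row does not reach only later rows make up. A row lasts 1/10 s, in which the tool goes at most 50 mm and 8.59 degrees, less where a joint would pass 70% of its speed; a pose out of reach is approached as far as the arm can. A call with a gripper value outside its range is refused whole. The fingers move at their own pace and stop on an object; FORCE is the grip in N (left out, the last holds). Time passes only in rows, so rows that repeat a pose let the fingers close. It gives the time, the measured TCP pose, the force and the opening at its end, in the units of the state.
- manip.get_obs(): the state, without advancing time (a new reading comes with each control period).
- capture(name): name is "scene" or "side" or "wrist"; returns a dict with "image" (384x512x3 uint8, red, green, blue), "fov_y" (degrees; the focal length in pixels is half the picture's height over the tangent of half this angle, whatever the lens; pixels are square), "cx", "cy" (the principal point, pixels), "extrinsics" (4x4, takes a point from camera to world coordinates); the wrist camera has in their place "T_tool_cam" (4x4, takes a point from camera to tool coordinates, whose origin is the TCP and whose axes are the tool frame's). Camera axes: x right, y down, z forward; pixel columns grow to the right and rows downward; lengths in m; the calibration is good to about 2 mm. The wrist camera is an equidistant fisheye: a pixel r from the principal point sees the ray r / f radians off the axis. A picture is of the moment at which its call begins: read the wrist's pose just before it. There is no depth.
- manip.sign_off(): hands the job in, once; it reports no verdict.
The state is a dict: "time": time; "joint_pos": joint angles; "joint_velocities": joint speeds; "effort": joint torques, N m; "position": TCP position; "orientation": TCP orientation; "force": force on the tool from outside, world axes, zero at the start; "moment": the same for the moment, N m; "opening": finger opening in m.
Only numpy, scipy, OpenCV 4.12 (cv2) and the standard library are available. Lean on these libraries where they do the work, as an engineer would, in place of code of your own. Each camera call takes 0.05 s, during which the arm holds its last target.

## Working session

There is one attempt and no reset: what is moved stays moved. The work goes in short steps, Python scripts to look and compute and a shell command to move; the robot and the scene stay as the last step left them, time stands still between calls to the robot, and variables do not carry over. Pictures are saved under pics/ and viewed, and the job is handed in when it is done.

```bash
ls; mkdir -p pics
cat > h.py <<'E'
import numpy as np, cv2
from rig import manip, capture
from scipy.spatial.transform import Rotation as R
def snap(n,fn):
    o=manip.get_obs(); c=capture(n); cv2.imwrite('pics/'+fn,c['image'][:,:,::-1])
    np.savez('pics/'+fn+'.npz',pos=o['position'],q=o['orientation'],**c); return o,c
def ray(fn,u,v):
    c=np.load('pics/'+fn+'.npz'); H=c['image'].shape[0]; f=H/2/np.tan(np.radians(float(c['fov_y']))/2)
    dx,dy=u-float(c['cx']),v-float(c['cy'])
    if 'T_tool_cam' in c:
        q=c['q']; T=np.eye(4); T[:3,:3]=R.from_quat([q[1],q[2],q[3],q[0]]).as_matrix(); T[:3,3]=c['pos']; T=T@c['T_tool_cam']
        r=np.hypot(dx,dy); th=r/f; d=np.array([np.sin(th)*dx/max(r,1e-9),np.sin(th)*dy/max(r,1e-9),np.cos(th)])
    else: T=c['extrinsics']; d=np.array([dx/f,dy/f,1])
    d=T[:3,:3]@d; return T[:3,3],d/np.linalg.norm(d)
def onz(fn,u,v,z):
    o,d=ray(fn,u,v); return o+d*(z-o[2])/d[2]
def tri(*obs):
    A=np.zeros((3,3));b=np.zeros(3); L=[]
    for fn,u,v in obs:
        o,d=ray(fn,u,v);M=np.eye(3)-np.outer(d,d);A+=M;b+=M@o;L.append((o,M))
    p=np.linalg.solve(A,b); return p,[np.linalg.norm(M@(p-o)) for o,M in L]
E
python3 - <<'E'
from h import *
for n in ['scene','side','wrist']:
    o,c=snap(n,n+'0.png')
    print(n,c['fov_y'],c['cx'],c['cy'],np.round(c.get('extrinsics',c.get('T_tool_cam')),3).tolist())
print(o)
E
```

```text
pics
scene 51.76192890383534 253.27484792693744 188.3968038943711 [[-0.195, 0.817, -0.543, 1.271], [0.981, 0.155, -0.12, 0.206], [-0.014, -0.556, -0.831, 1.259], [0.0, 0.0, 0.0, 1.0]]
side 47.50238991485126 255.49965613842977 191.99943940752783 [[1.0, -0.004, 0.031, 0.492], [-0.028, -0.587, 0.809, -0.951], [0.015, -0.81, -0.587, 0.84], [0.0, 0.0, 0.0, 1.0]]
wrist 65.70646984690485 257.1912903645963 190.1924468648188 [[1.0, 0.001, 0.0, 0.001], [-0.001, 0.966, 0.26, -0.066], [-0.0, -0.26, 0.966, -0.159], [0.0, 0.0, 0.0, 1.0]]
{'time': 0.1, 'joint_pos': array([ 1.24251275e+00,  3.07485414e-01,  1.50749556e+00,  1.44724435e-05,
        1.32843802e+00, -7.34933659e-02]), 'joint_velocities': array([-0.00088696, -0.00204474, -0.00194214, -0.00127873,  0.00301769,
        0.00022959]), 'effort': array([-6.93542734e-05, -4.58530676e+01, -2.52607387e+01, -2.63528400e-04,
        5.75105994e-03, -1.20612930e-05]), 'position': array([0.14473162, 0.55582371, 0.21459832]), 'orientation': array([ 4.98021932e-04,  7.91215750e-01,  6.11536428e-01, -7.65444155e-04]), 'force': array([ 0.41226026, -0.62997152, -0.32675248]), 'moment': array([ 0.01532106,  0.02501477, -0.03313708]), 'opening': 0.08520203705637384}
```

View pics/scene0.png

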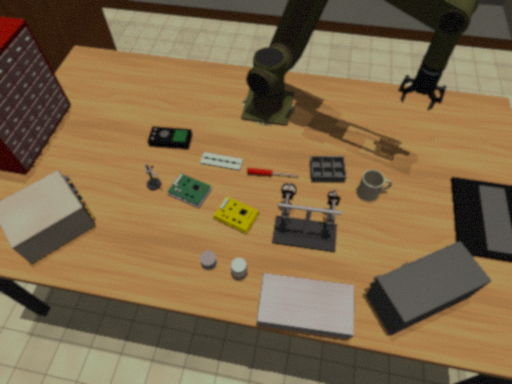

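View pics/side0.png

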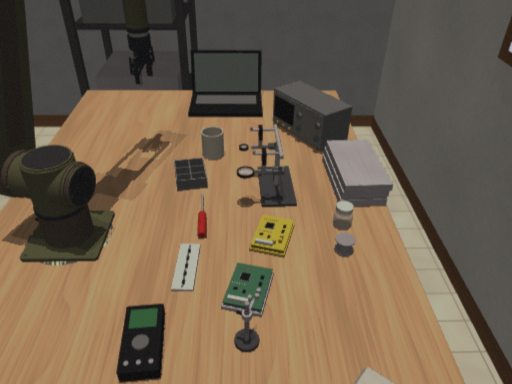

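View pics/wrist0.png

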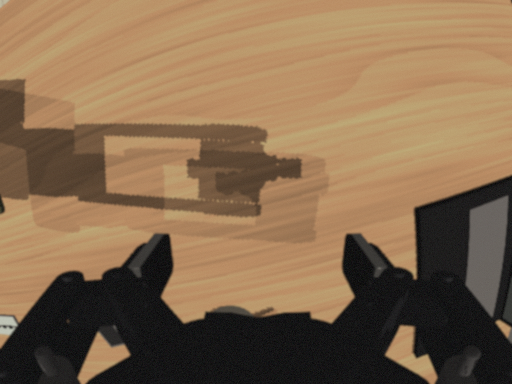

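The scene view shows the stand at about (305,225), with the larger lens at about (289,189) on its left peg. The green board is at (190,190), the gauge at (152,178) and the yellow decoy at (237,214). I'll zoom in on these.

Run:
```python
from h import *
def crop(fn,x,y,w,h,s,out):
    c=cv2.imread('pics/'+fn)[y:y+h,x:x+w]; cv2.imwrite('pics/'+out,cv2.resize(c,None,fx=s,fy=s,interpolation=cv2.INTER_CUBIC))
crop('scene0.png',140,155,100,75,8,'c1.png')
crop('scene0.png',260,170,100,75,8,'c2.png')
crop('side0.png',210,255,100,75+20,6,'c3.png')
crop('side0.png',225,115,80,90,6,'c4.png')
```

```text
(no output)
```

View pics/c1.png

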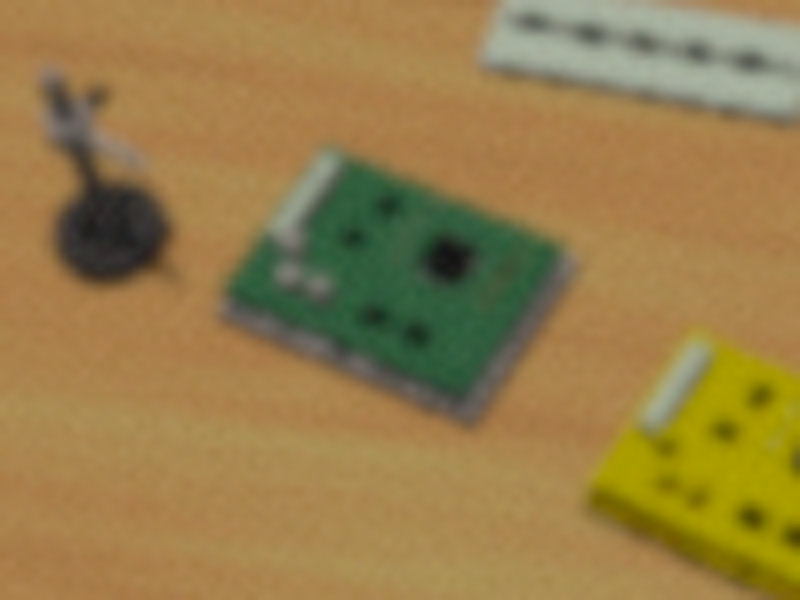

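View pics/c2.png

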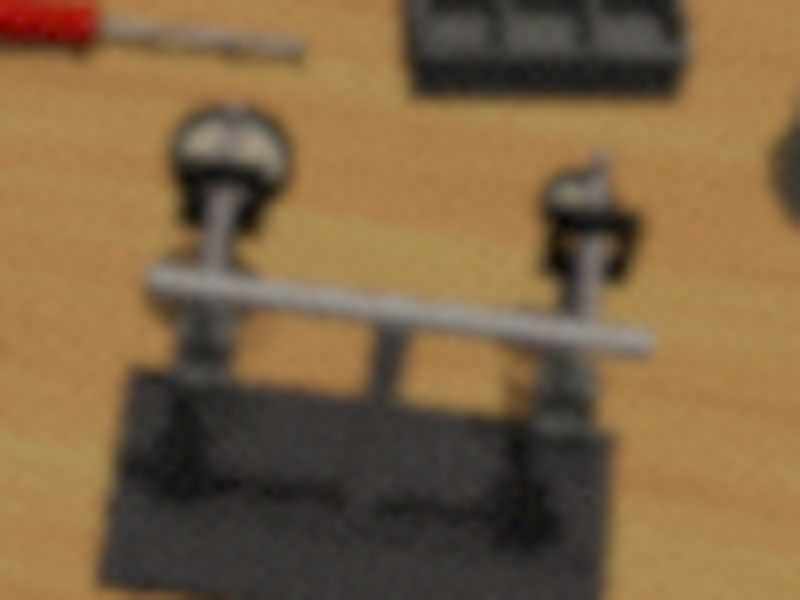

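View pics/c3.png

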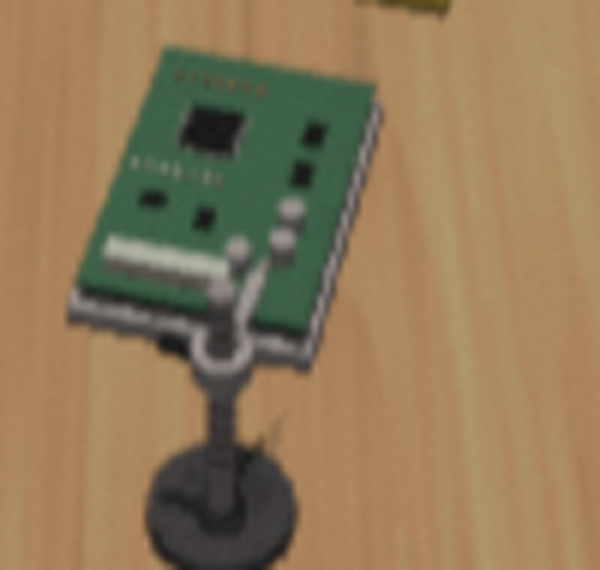

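View pics/c4.png

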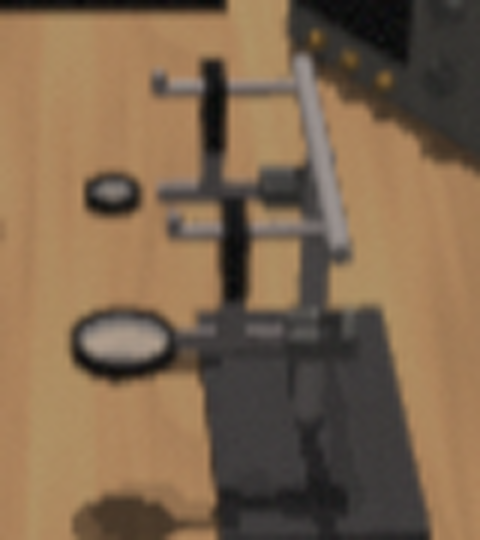

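```bash
cat >> h.py <<'E'
def P(U,V,x,y,s): return ((U+.5)/s-.5+x,(V+.5)/s-.5+y)
E
python3 - <<'E'
from h import *
S=lambda U,V:('scene0.png',*P(U,V,140,155,8)); S2=lambda U,V:('scene0.png',*P(U,V,260,170,8))
D=lambda U,V:('side0.png',*P(U,V,210,255,6)); D2=lambda U,V:('side0.png',*P(U,V,225,115,6))
pr=lambda n,t:print(n,np.round(t[0],4),np.round(t[1],4))
pr('chip',tri(S(450,260),D(212,131)))
print('chip z',onz(*S(450,260),.028),onz(*D(212,131),.028))
pr('tip',tri(S(143,163),D(265,262)))
pr('lens',tri(S2(234,157),D2(125,343)))
pr('bar-',tri(S2(155,279),D2(342,250))); pr('bar+',tri(S2(650,344),D2(303,62)))
pr('pegtip',tri(S2(237,113),D2(175,222)))
pr('pegtip2',tri(S2(601,158),D2(159,80)))
for n,c in dict(a=(340,150),b=(575,250),c=(470,400),d=(228,297)).items(): print(n,onz(*S(*c),.024))
E
```

```text
chip [ 0.4982 -0.1869  0.0235] [0.0003 0.0003]
chip z [ 0.50075051 -0.18535056  0.028     ] [ 0.49837357 -0.19126512  0.028     ]
tip [ 0.5165 -0.3168  0.0935] [0.0001 0.0001]
lens [0.5016 0.1619 0.1099] [0.0013 0.0013]
bar- [0.6083 0.1424 0.1757] [0. 0.]
bar+ [0.6019 0.3387 0.1766] [0.0001 0.0001]
pegtip [0.5265 0.1628 0.1802] [0.0009 0.0009]
pegtip2 [0.5214 0.3116 0.1806] [0.0011 0.0011]
a [ 0.44626901 -0.25660895  0.024     ]
b [ 0.48172576 -0.13002691  0.024     ]
c [ 0.57120654 -0.15633833  0.024     ]
d [ 0.53785135 -0.28333442  0.024     ]
```

```bash
cat >> h.py <<'E'
def goal(p,ax=None):
    "delta in tool axes to world point p; yaw so tool x -> ax"
    o=manip.get_obs(); q=o['orientation']; M=R.from_quat([q[1],q[2],q[3],q[0]]).as_matrix()
    d=M.T@(np.array(p)-o['position']); 
    print('t',o['time'],'pos',np.round(o['position'],4),'toolx',np.round(M[:,0],3),'z',np.round(M[:,2],3),'d',np.round(d,4),'F',np.round(o['force'],2),'op',round(o['opening'],4))
    if ax is not None:
        a=M.T@np.array([*ax,0.]); print('yaw',np.arctan2(a[1],a[0]))
E
python3 -c "
from h import *
goal([.5575,.164,.30],(-.033,1))"
```

```text
t 0.15 pos [0.1448 0.5559 0.2147] toolx [ 0.252  0.968 -0.002] z [-0.    -0.001 -1.   ] d [-0.2754  0.4982 -0.0849] F [-0.25 -0.64  0.03] op 0.0852
yaw -0.28778174415305635
```

```bash
python3 -m inch '{"delta_pos":[[0,0,-0.04],[0,0,-0.08],[-0.02,0.036,-0.085],[-0.04,0.072,-0.085],[-0.06,0.108,-0.085],[-0.08,0.145,-0.085],[-0.1,0.181,-0.085],[-0.12,0.217,-0.085],[-0.14,0.253,-0.085],[-0.16,0.289,-0.085],[-0.18,0.325,-0.085],[-0.2,0.362,-0.085],[-0.22,0.398,-0.085],[-0.24,0.434,-0.085],[-0.26,0.47,-0.085],[-0.2754,0.498,-0.085],[-0.2754,0.498,-0.085],[-0.2754,0.498,-0.085],[-0.2754,0.498,-0.085],[-0.2754,0.498,-0.085]],"yaw":[0,0,-0.03,-0.06,-0.09,-0.12,-0.15,-0.18,-0.21,-0.24,-0.27,-0.288,-0.288,-0.288,-0.288,-0.288,-0.288,-0.288,-0.288,-0.288],"gripper":[-1,-1,-1,-1,-1,-1,-1,-1,-1,-1,-1,-1,-1,-1,-1,-1,-1,-1,-1,-1]}' 40
python3 - <<'E'
from h import *
goal([.5575,.164,.165],(-.033,1))
snap('wrist','wrist1.png')
E
```

```text
time: 2.15
position: [0.5563, 0.1649, 0.3001]
orientation: [0.0, 0.695, 0.719, -0.001]
force: [-0.4, -0.5, -0.2]
opening: 0.0854
t 2.15 pos [0.5563 0.1649 0.3001] toolx [-0.035  0.999 -0.001] z [-0.001 -0.001 -1.   ] d [-0.0008  0.0013  0.1351] F [-0.35 -0.53 -0.22] op 0.0854
yaw 0.0016241240995555118
```

View pics/wrist1.png

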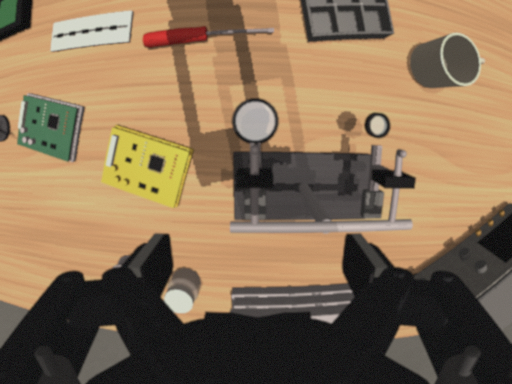

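The wrist view shows the lens at (255,121), the handle loop at about (254,178), and the crossbar running from (231,228) to (411,224). I'll check these against the two-view estimate.

Run:
```python
from h import *
c=cv2.imread('pics/wrist1.png')[80:250,200:430]; cv2.imwrite('pics/c5.png',cv2.resize(c,None,fx=3.4,fy=3.4,interpolation=cv2.INTER_CUBIC))
c=cv2.imread('pics/wrist1.png')[80:180,0:110]; cv2.imwrite('pics/c6.png',cv2.resize(c,None,fx=6,fy=6,interpolation=cv2.INTER_CUBIC))
f='wrist1.png'
print(onz(f,255,121,.11),onz(f,233,228,.175),onz(f,410,224,.175),onz(f,53,121,.028))
```

```text
[0.50104442 0.16090758 0.11      ] [0.60802333 0.14233419 0.175     ] [0.60012563 0.33953293 0.175     ] [ 0.49655641 -0.18502471  0.028     ]
```

View pics/c5.png

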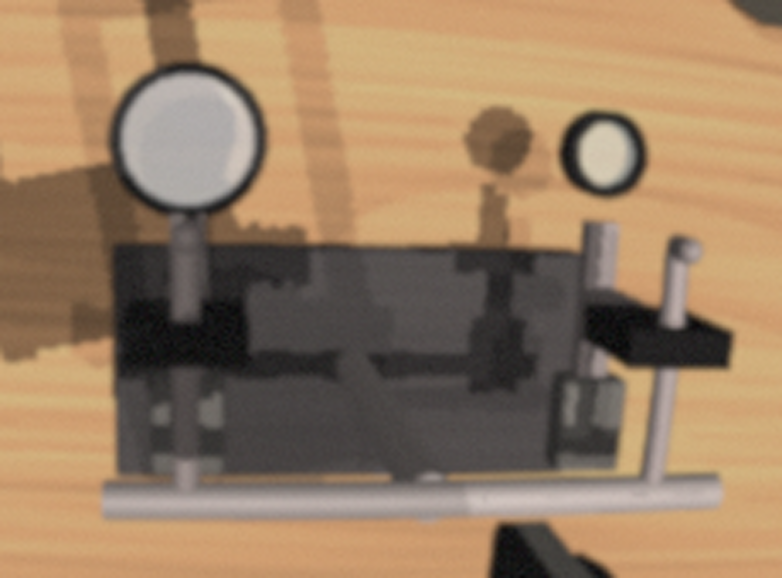

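View pics/c6.png

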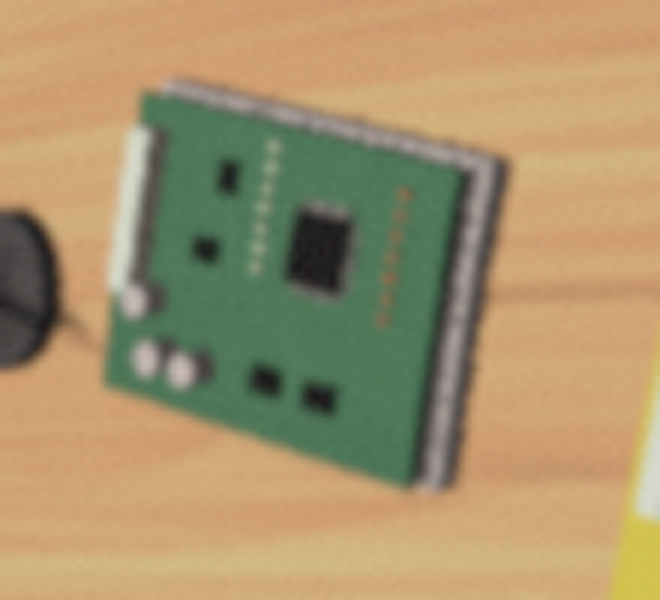

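Run:
```python
from h import *
f='wrist1.png'
for U,V in [(120,302),(248,302),(120,372),(248,368),(184,330)]: print(onz(f,*P(U,V,200,80,3.4),.185))
print('lens',onz(f,*P(188,138,200,80,3.4),.11), 'chip',onz(f,*P(322,250,0,80,6),.028))
goal([.556,.163,.165],(-.037,1))
```

```text
[0.54376374 0.14413872 0.185     ]
[0.54252964 0.1794313  0.185     ]
[0.56374894 0.14449454 0.185     ]
[0.56131507 0.18032314 0.185     ]
[0.55107448 0.16205903 0.185     ]
lens [0.50014953 0.16080817 0.11      ] chip [ 0.49702298 -0.18445179  0.028     ]
t 2.2 pos [0.5564 0.1649 0.3002] toolx [-0.035  0.999 -0.001] z [-0.001 -0.001 -1.   ] d [-0.0017 -0.0004  0.1352] F [0.17 0.01 0.22] op 0.0855
yaw -0.0022223731257349343
```

```bash
python3 -m inch '{"delta_pos":[[-0.002,0,0.02],[-0.002,0,0.045],[-0.002,0,0.07],[-0.002,0,0.095],[-0.002,0,0.115],[-0.002,0,0.125],[-0.002,0,0.132],[-0.002,0,0.135],[-0.002,0,0.135],[-0.002,0,0.135],[-0.002,0,0.135]],"yaw":[0,0,0,0,0,0,0,0,0,0,0],"gripper":[-1,-1,-1,-1,-1,-1,-1,-1,-1,-1,-1]}'
python3 - <<'E'
from h import *
goal([.556,.163,.165],(-.037,1))
snap('wrist','wrist2.png');snap('side','side2.png')
c=cv2.imread('pics/side2.png')[90:210,200:320]; cv2.imwrite('pics/c7.png',cv2.resize(c,None,fx=5,fy=5,interpolation=cv2.INTER_CUBIC))
E
```

```text
time: 3.3
position: [0.5571, 0.1629, 0.1662]
orientation: [0.001, 0.695, 0.719, 0.0]
force: [-0.2, -0.4, -0.1]
opening: 0.0852
t 3.3 pos [0.5571 0.1629 0.1662] toolx [-0.035  0.999 -0.001] z [ 0.001 -0.001 -1.   ] d [ 0.0002 -0.0011  0.0012] F [-0.19 -0.38 -0.06] op 0.0852
yaw -0.0022535412843530836
```

View pics/wrist2.png

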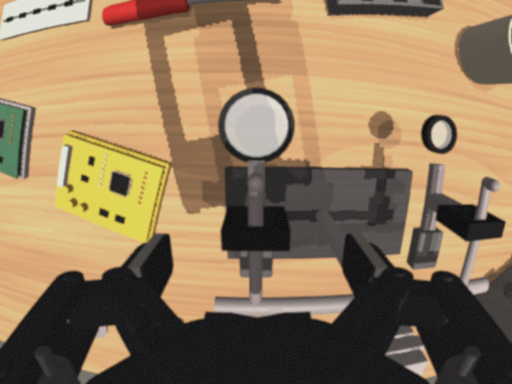

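View pics/c7.png

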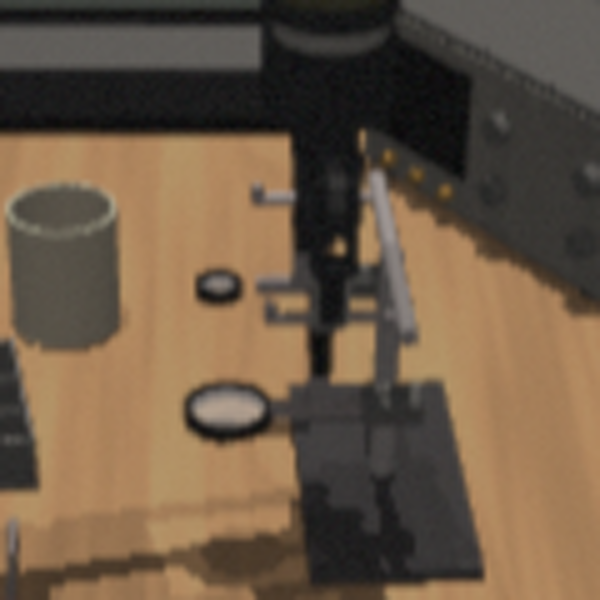

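The loop spans columns 222–289, so its centre is 256, and it sits between the fingers, whose centre is 258. I'll close the gripper.

```bash
python3 -m inch '{"delta_pos":[[0,-0.001,0],[0,-0.001,0],[0,-0.001,0],[0,-0.001,0],[0,-0.001,0],[0,-0.001,0],[0,-0.001,0],[0,-0.001,0],[0,-0.001,0],[0,-0.001,0]],"yaw":[0,0,0,0,0,0,0,0,0,0],"gripper":[1,1,1,1,1,1,1,1,1,1]}' 50
python3 - <<'E'
from h import *
goal([.556,.163,.165],(-.037,1))
snap('wrist','wrist3.png')
E
```

```text
time: 4.4
position: [0.5561, 0.1629, 0.1663]
orientation: [0.001, 0.695, 0.719, 0.0]
force: [-0.4, -0.7, 5.7]
opening: 0.0318
t 4.4 pos [0.5561 0.1629 0.1663] toolx [-0.035  0.999 -0.001] z [ 0.001 -0.001 -1.   ] d [ 0.0001 -0.0001  0.0013] F [-0.42 -0.65  5.67] op 0.0318
yaw -0.0022097321502717437
```

View pics/wrist3.png

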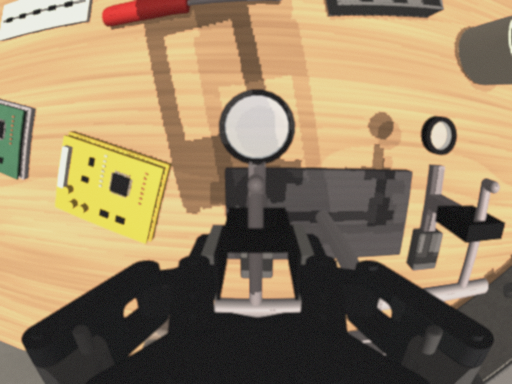

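```bash
python3 -m inch '{"delta_pos":[[0,0,-0.004],[0,0,-0.008],[0,0,-0.012],[0,0,-0.014],[0,0,-0.014],[0,0,-0.014]],"yaw":[0,0,0,0,0,0],"gripper":[1,1,1,1,1,1]}'
python3 - <<'E'
from h import *
goal([.556,.163,.18],(-.037,1))
snap('wrist','wrist4.png');snap('side','side4.png')
c=cv2.imread('pics/side4.png')[90:210,200:320]; cv2.imwrite('pics/c8.png',cv2.resize(c,None,fx=5,fy=5,interpolation=cv2.INTER_CUBIC))
E
```

```text
time: 5.05
position: [0.556, 0.1628, 0.1802]
orientation: [0.001, 0.695, 0.719, 0.0]
force: [-0.1, 0.9, -1.3]
opening: 0.0317
t 5.05 pos [0.556  0.1628 0.1802] toolx [-0.035  0.999 -0.001] z [ 0.001 -0.001 -1.   ] d [0.0002 0.     0.0002] F [-0.12  0.92 -1.27] op 0.0317
yaw -0.002309102506323177
```

View pics/c8.png

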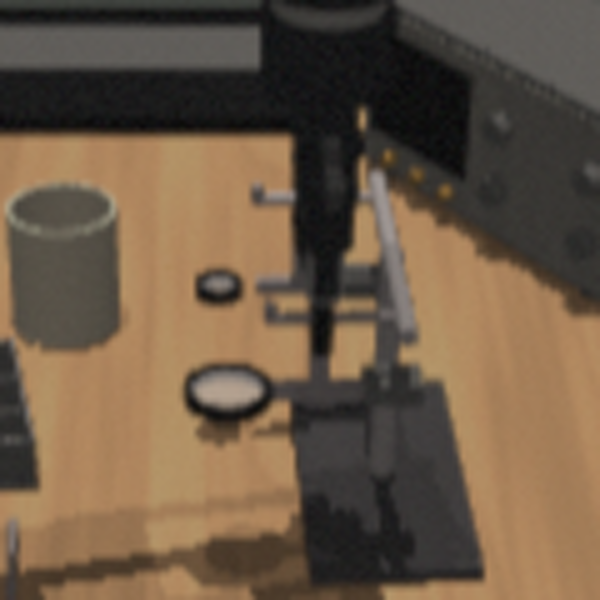

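View pics/wrist4.png

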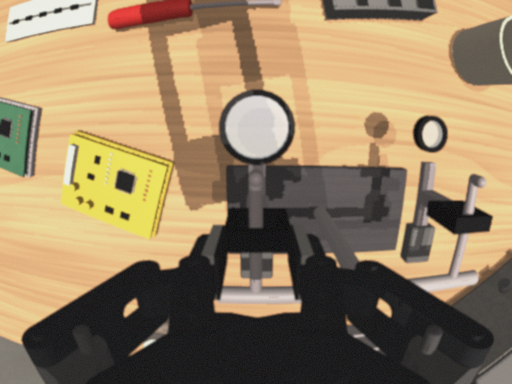

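The lens rose by about 4 px in the side view and stays level, so the loop is off the peg's top. Now I'll draw it off along tool -y.

```bash
python3 -m inch '{"delta_pos":[[0,-0.005,0],[0,-0.012,0],[0,-0.02,0],[0,-0.028,0],[0,-0.036,0],[0,-0.044,0],[0,-0.052,0],[0,-0.06,0],[0,-0.066,0],[0,-0.07,0],[0,-0.07,0],[0,-0.07,0],[0,-0.07,0]],"yaw":[0,0,0,0,0,0,0,0,0,0,0,0,0],"gripper":[1,1,1,1,1,1,1,1,1,1,1,1,1]}'
python3 - <<'E'
from h import *
goal([.556,-.184,.25],(-.037,1))
snap('wrist','wrist5.png');snap('side','side5.png')
E
```

```text
time: 6.45
position: [0.4864, 0.1605, 0.1801]
orientation: [0.001, 0.695, 0.719, 0.0]
force: [0.7, -0.0, -0.9]
opening: 0.0316
t 6.45 pos [0.4864 0.1605 0.1801] toolx [-0.035  0.999 -0.001] z [ 0.001 -0.001 -1.   ] d [-0.3467  0.0577 -0.0695] F [ 0.69 -0.05 -0.87] op 0.0316
yaw -0.0023966821015529464
```

View pics/side5.png

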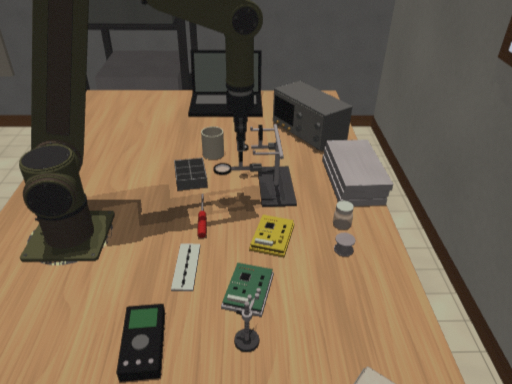

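View pics/wrist5.png

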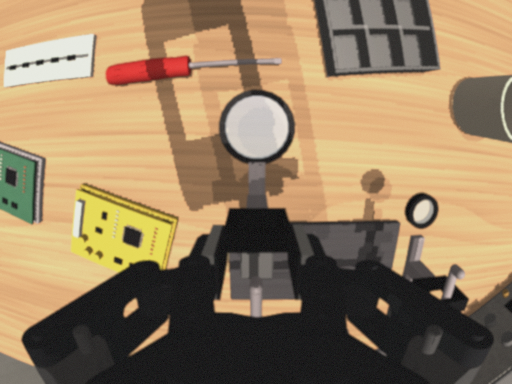

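The loupe is clear of the peg: the loop has passed the tip and the lens is level. The battery housing is still under the peg, so I'll go sideways at constant height, not up.

```bash
python3 -m inch '{"delta_pos":[[-0.01,0,0],[-0.03,0,0],[-0.055,0,0],[-0.08,0,0],[-0.105,0.005,0],[-0.13,0.015,0],[-0.155,0.025,0],[-0.18,0.035,0],[-0.205,0.045,0],[-0.225,0.055,0],[-0.24,0.06,0],[-0.252,0.06,0],[-0.26,0.06,0],[-0.262,0.06,0],[-0.262,0.06,0],[-0.262,0.06,0],[-0.262,0.06,0]],"yaw":[0,0,0,0,0,0,0,0,0,0,0,0,0,0,0,0,0],"gripper":[1,1,1,1,1,1,1,1,1,1,1,1,1,1,1,1,1]}'
python3 - <<'E'
from h import *
goal([.556,-.184,.18],(-.037,1))
snap('wrist','wrist6.png')
E
```

```text
time: 8.25
position: [0.5552, -0.0986, 0.1804]
orientation: [0.001, 0.694, 0.72, 0.0]
force: [-0.3, -0.9, -1.1]
opening: 0.0318
t 8.25 pos [ 0.5552 -0.0986  0.1804] toolx [-0.035  0.999 -0.001] z [ 0.001 -0.001 -1.   ] d [-0.0854 -0.0022  0.0005] F [-0.27 -0.89 -1.1 ] op 0.0318
yaw -0.0015166723950936257
```

View pics/wrist6.png

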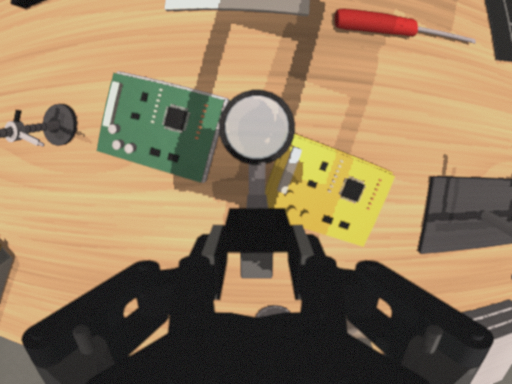

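Run:
```python
from h import *
def crop(fn,x,y,w,h,s,out):
    c=cv2.imread('pics/'+fn)[y:y+h,x:x+w]; cv2.imwrite('pics/'+out,cv2.resize(c,None,fx=s,fy=s,interpolation=cv2.INTER_CUBIC))
crop('wrist6.png',0,90,100,70,8,'d1.png'); crop('wrist6.png',150,80,160,100,5,'d2.png')
```

```text
(no output)
```

View pics/d1.png

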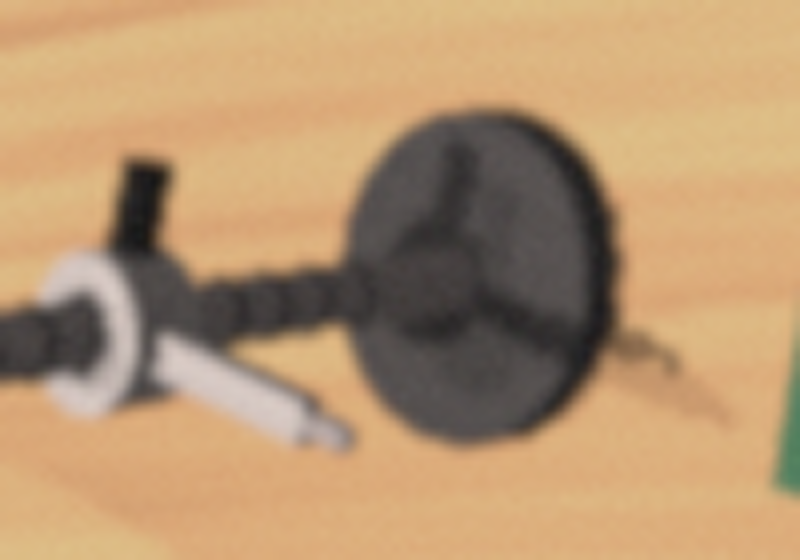

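View pics/d2.png

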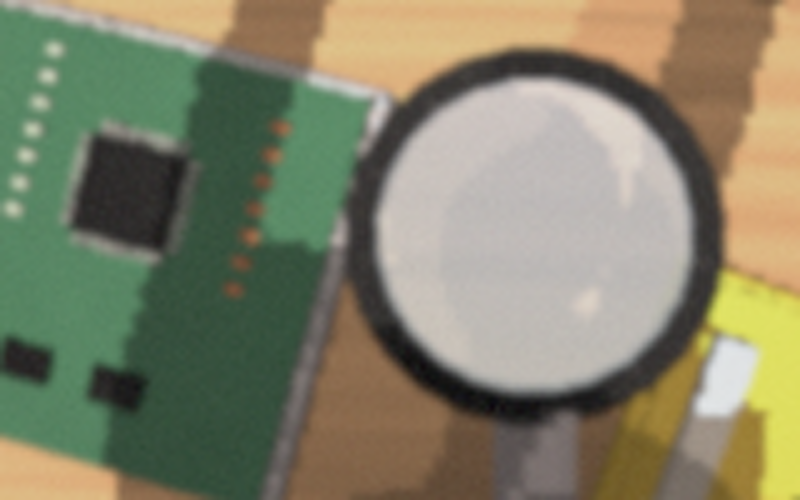

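Run:
```python
from h import *
w=lambda U,V:('wrist6.png',*P(U,V,0,90,8)); w2=lambda U,V:('wrist6.png',*P(U,V,150,80,5))
S=lambda U,V:('scene0.png',*P(U,V,140,155,8)); D=lambda U,V:('side0.png',*P(U,V,210,255,6))
pr=lambda n,t:print(n,np.round(t[0],4),np.round(t[1],4))
t=(S(143,163),D(265,262),w(350,443))
pr('tip all',tri(*t)); pr('s,w',tri(t[0],t[2])); pr('d,w',tri(t[1],t[2]))
c=(S(450,260),D(212,131),w2(130,193))
pr('chip all',tri(*c)); print('chip w',onz(*c[2],.028))
for z in (.119,.124,.129): print('lens',onz(*w2(535,234),z), 'dia',np.linalg.norm(onz(*w2(347,234),z)-onz(*w2(722,234),z)))
print('peg base', onz(*w(480,275),.0), 'gauge via scene/side')
# pointer direction: base of gauge and tip should be 48mm apart horizontally
```

```text
tip all [ 0.5164 -0.3161  0.0924] [0.0012 0.0002 0.0011]
s,w [ 0.5162 -0.3165  0.0919] [0.0011 0.0011]
d,w [ 0.5166 -0.3153  0.0917] [0. 0.]
chip all [ 0.4979 -0.1873  0.0237] [0.0006 0.0005 0.0008]
chip w [ 0.49727277 -0.18678126  0.028     ]
lens [ 0.50014615 -0.10039195  0.119     ] dia 0.0554069962957534
lens [ 0.49989798 -0.10038933  0.124     ] dia 0.05414737889052116
lens [ 0.4996498 -0.1003867  0.129    ] dia 0.05288776148528896
peg base [ 0.49938927 -0.36226174  0.        ] gauge via scene/side
```

```bash
python3 - <<'E'
from h import *
S=lambda U,V:('scene0.png',*P(U,V,140,155,8)); D=lambda U,V:('side0.png',*P(U,V,210,255,6))
w2=lambda U,V:('wrist6.png',*P(U,V,150,80,5))
pr=lambda n,t:print(n,np.round(t[0],4),np.round(t[1],4))
pr('posttop',tri(S(50,75),D(221,285)))
pr('base',tri(S(112,230),D(222,510)))
pr('cornerR',tri(S(575,250),D(165,48)));pr('corner far',tri(S(470,395),D(375,85)))
E
python3 -m inch '{"delta_pos":[[-0.015,-0.001,0],[-0.035,-0.002,0.005],[-0.055,-0.002,0.01],[-0.072,-0.002,0.015],[-0.082,-0.002,0.018],[-0.086,-0.002,0.02],[-0.086,-0.002,0.02],[-0.086,-0.002,0.02],[-0.086,-0.002,0.02]],"yaw":[0,0,0,0,0,0,0,0,0],"gripper":[1,1,1,1,1,1,1,1,1]}'
python3 - <<'E'
from h import *
goal([.556,-.184,.15],(-.037,1))
for n in ['wrist','side','scene']: snap(n,n+'7.png')
def crop(fn,x,y,w,h,s,out):
    c=cv2.imread('pics/'+fn)[y:y+h,x:x+w]; cv2.imwrite('pics/'+out,cv2.resize(c,None,fx=s,fy=s,interpolation=cv2.INTER_CUBIC))
crop('scene7.png',140,145,100,75,8,'e1.png')
crop('side7.png',200,230,110,120,5,'e2.png')
E
```

```text
posttop [ 0.5005 -0.3578  0.1297] [0.0005 0.0005]
base [ 0.5004 -0.3583  0.0051] [0.0004 0.0004]
cornerR [ 0.478  -0.1319  0.0174] [0.0004 0.0004]
corner far [ 0.5678 -0.1583  0.0209] [0.001 0.001]
time: 9.2
position: [0.5564, -0.184, 0.1607]
orientation: [0.001, 0.694, 0.72, 0.0]
force: [-0.7, -0.8, -1.4]
opening: 0.0315
t 9.2 pos [ 0.5564 -0.184   0.1607] toolx [-0.036  0.999 -0.001] z [ 0.001 -0.001 -1.   ] d [ 0.0001 -0.0004  0.0107] F [-0.72 -0.75 -1.39] op 0.0315
yaw -0.000804624758868596
```

View pics/wrist7.png

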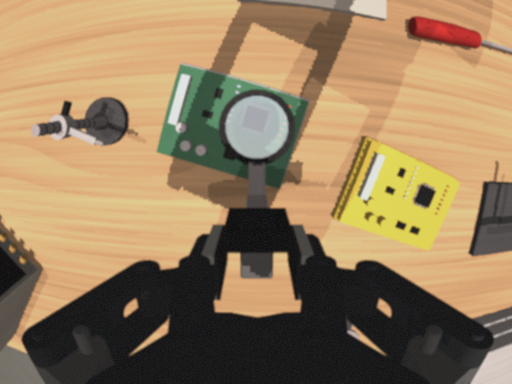

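View pics/e1.png

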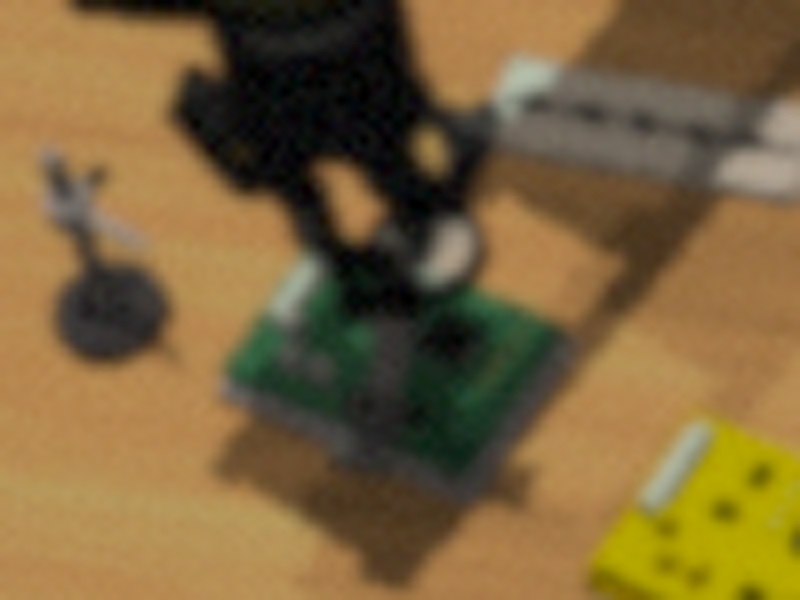

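View pics/e2.png

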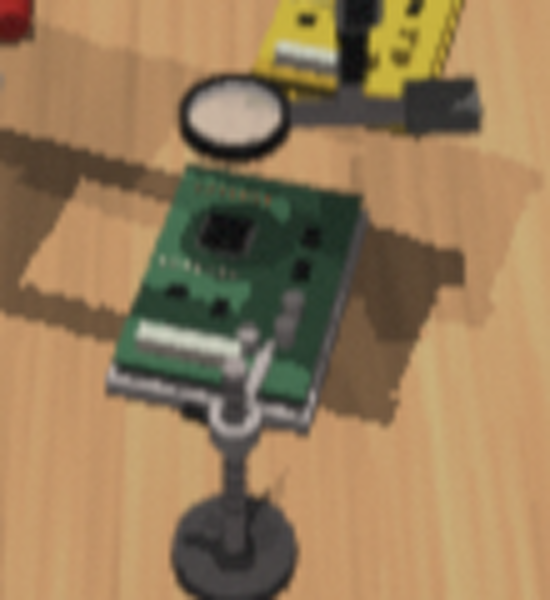

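Run:
```python
from h import *
def crop(fn,x,y,w,h,s,out):
    c=cv2.imread('pics/'+fn)[y:y+h,x:x+w]; cv2.imwrite('pics/'+out,cv2.resize(c,None,fx=s,fy=s,interpolation=cv2.INTER_CUBIC))
crop('wrist7.png',25,90,110,65,7,'f1.png')
crop('wrist7.png',155,60,160,110,5,'f2.png')
```

```text
(no output)
```

View pics/f1.png

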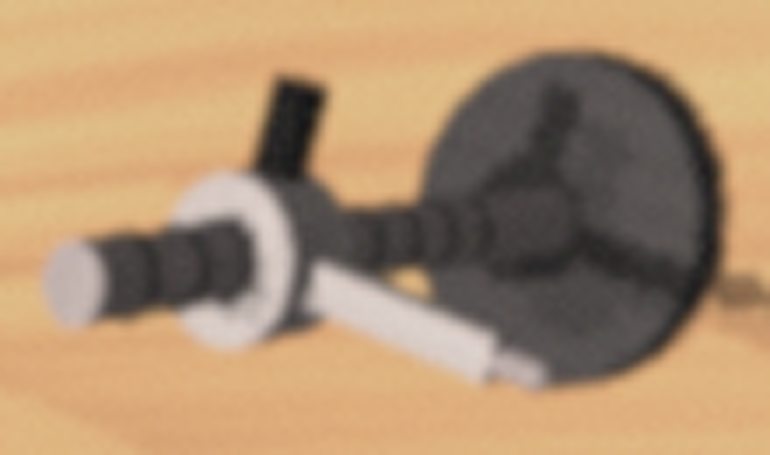

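View pics/f2.png

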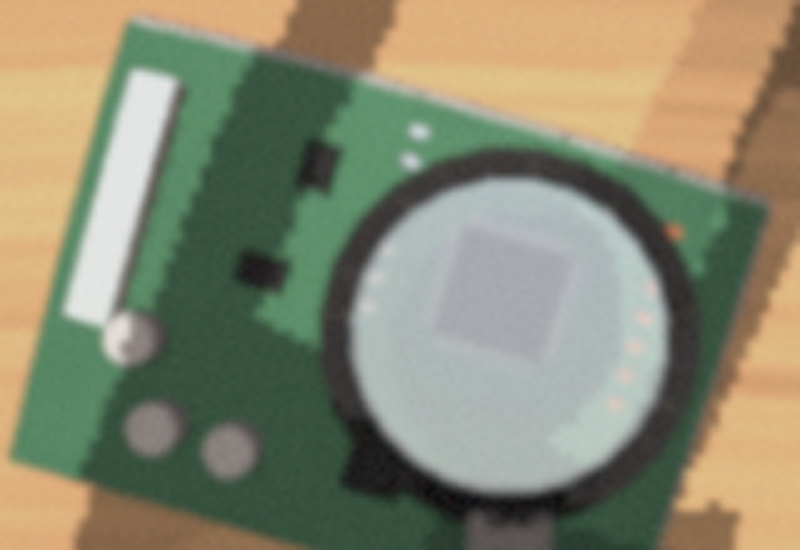

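Run:
```python
from h import *
pr=lambda n,t:print(n,np.round(t[0],4),np.round(t[1],4))
w6=('wrist6.png',*P(350,443,0,90,8)); w7=('wrist7.png',*P(544,374,25,90,7))
s=('scene0.png',*P(143,163,140,155,8)); s7=('scene7.png',*P(143,242,140,145,8)); d=('side0.png',*P(265,262,210,255,6)); d7=('side7.png',*P(268,343,200,230,5))
pr('tip w6w7',tri(w6,w7)); pr('all',tri(w6,w7,s,s7,d,d7)); pr('w7d7',tri(w7,d7)); pr('s7d7',tri(s7,d7)); pr('w7 s7',tri(w7,s7))
top=('wrist7.png',*P(76,283,25,90,7)); 
pr('top w7 s',tri(top,('scene0.png',*P(50,75,140,155,8)))); pr('top w7 d',tri(top,('side0.png',*P(221,285,210,255,6))))
for z in (.10,.105,.11): print('lens',onz('wrist7.png',*P(511,335,155,60,5),z))
print('chip',onz('wrist7.png',*P(506,290,155,60,5),.028))
L=('side7.png',*P(236,117,200,230,5))
pr('lens w,side',tri(('wrist7.png',*P(511,335,155,60,5)),L))
print(onz(*L,.105),onz(*L,.1))
```

```text
tip w6w7 [ 0.5162 -0.3156  0.0913] [0.0005 0.0005]
all [ 0.516  -0.3161  0.0925] [0.0013 0.0012 0.0011 0.0013 0.0006 0.0006]
w7d7 [ 0.5155 -0.3153  0.0918] [0.0001 0.0001]
s7d7 [ 0.5156 -0.3169  0.0935] [0.0003 0.0003]
w7 s7 [ 0.5155 -0.3164  0.0921] [0.0012 0.0012]
top w7 s [ 0.4997 -0.3591  0.1283] [0.0005 0.0005]
top w7 d [ 0.4997 -0.3579  0.1302] [0.0003 0.0003]
lens [ 0.50145532 -0.18569287  0.1       ]
lens [ 0.50120269 -0.18569483  0.105     ]
lens [ 0.50095006 -0.18569679  0.11      ]
chip [ 0.49630836 -0.18695844  0.028     ]
lens w,side [ 0.5021 -0.1857  0.103 ] [0.0008 0.0008]
[ 0.50288828 -0.18767118  0.105     ] [ 0.50296366 -0.18247697  0.1       ]
```

```bash
python3 -m inch '{"delta_pos":[[-0.0005,-0.002,0.003],[-0.001,-0.004,0.006],[-0.001,-0.0043,0.009],[-0.001,-0.0043,0.011],[-0.001,-0.0043,0.0117],[-0.001,-0.0043,0.0117],[-0.001,-0.0043,0.0117],[-0.001,-0.0043,0.0117],[-0.001,-0.0043,0.0117],[-0.001,-0.0043,0.0117]],"yaw":[0,0,0,0,0,0,0,0,0,0],"gripper":[1,1,1,1,1,1,1,1,1,1]}'
python3 - <<'E'
from h import *
goal([.552,-.185,.1488],(-.037,1))
for n in ['wrist','side']: snap(n,n+'8.png')
def crop(fn,x,y,w,h,s,out):
    c=cv2.imread('pics/'+fn)[y:y+h,x:x+w]; cv2.imwrite('pics/'+out,cv2.resize(c,None,fx=s,fy=s,interpolation=cv2.INTER_CUBIC))
crop('wrist8.png',155,60,160,110,5,'g2.png')
crop('side8.png',200,230,110,120,5,'g3.png')
E
```

```text
time: 10.35
position: [0.5522, -0.1853, 0.1491]
orientation: [0.001, 0.694, 0.72, 0.0]
force: [-0.0, -0.6, -1.6]
opening: 0.0315
t 10.35 pos [ 0.5522 -0.1853  0.1491] toolx [-0.036  0.999 -0.001] z [ 0.002 -0.001 -1.   ] d [ 0.0003 -0.0002  0.0003] F [-0.02 -0.58 -1.56] op 0.0315
yaw -0.000743856044841457
```

View pics/g2.png

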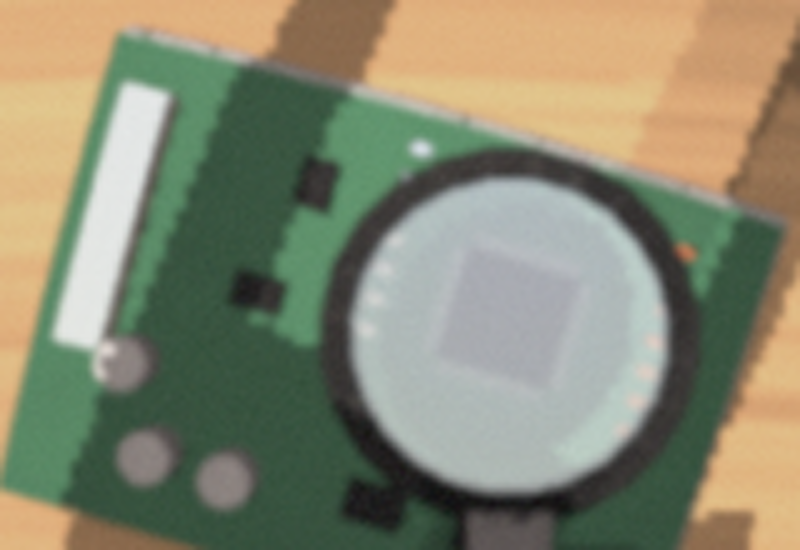

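View pics/g3.png

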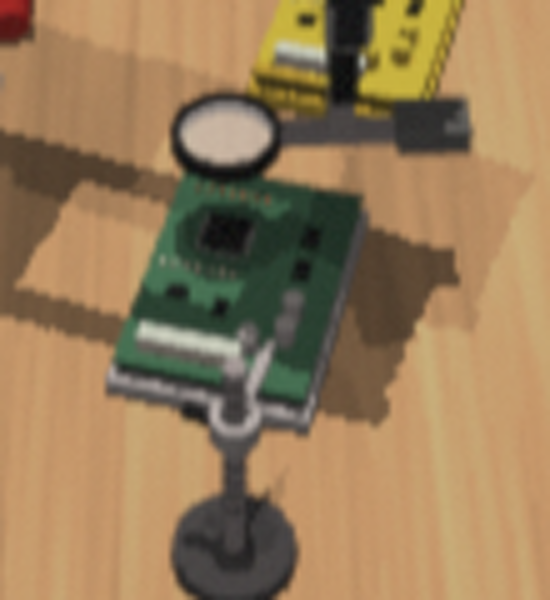

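Run:
```python
from h import *
L=('side8.png',*P(227,135,200,230,5)); W=('wrist8.png',*P(511,335,155,60,5))
print('tri lens',tri(L,W)); print('lens',onz(*W,.0925),'chip',onz('wrist8.png',*P(511,315,155,60,5),.028)); print('side lens',onz(*L,.0925),'side chip',onz('side8.png',*P(227,233,200,230,5),.028))
for a,b in (((324,335),(698,335)),): print('dia',[ (z,round(np.linalg.norm(onz('wrist8.png',*P(*a,155,60,5),z)-onz('wrist8.png',*P(*b,155,60,5),z)),4)) for z in (.088,.0925,.097)])
```

```text
tri lens (array([ 0.49786151, -0.18697373,  0.09232655]), [np.float64(0.0007151758185372537), np.float64(0.0007151758185373104)])
lens [ 0.49713719 -0.1870029   0.0925    ] chip [ 0.49664832 -0.18713644  0.028     ]
side lens [ 0.49857392 -0.1870848   0.0925    ] side chip [ 0.49858792 -0.19053886  0.028     ]
dia [(0.088, np.float64(0.0552)), (0.0925, np.float64(0.0541)), (0.097, np.float64(0.0529))]
```

The lens measures (0.497, -0.187, 0.0925), against the chip at (0.497, -0.187) and the pointer tip at z ≈ 0.0925. I'll hold here.

```bash
python3 -m inch '{"delta_pos":[[0,0,0],[0,0,0],[0,0,0],[0,0,0],[0,0,0],[0,0,0],[0,0,0],[0,0,0],[0,0,0],[0,0,0],[0,0,0],[0,0,0],[0,0,0],[0,0,0],[0,0,0],[0,0,0],[0,0,0],[0,0,0],[0,0,0],[0,0,0]],"yaw":[0,0,0,0,0,0,0,0,0,0,0,0,0,0,0,0,0,0,0,0],"gripper":[1,1,1,1,1,1,1,1,1,1,1,1,1,1,1,1,1,1,1,1]}'
python3 -m inch '{"delta_pos":[[0,0,0],[0,0,0],[0,0,0],[0,0,0],[0,0,0],[0,0,0],[0,0,0],[0,0,0],[0,0,0],[0,0,0]],"yaw":[0,0,0,0,0,0,0,0,0,0],"gripper":[1,1,1,1,1,1,1,1,1,1]}'
python3 - <<'E'
from h import *
for n in ['wrist','side','scene']: snap(n,n+'9.png')
a=cv2.imread('pics/wrist8.png').astype(int);b=cv2.imread('pics/wrist9.png').astype(int);print(np.abs(a-b).mean())
o=manip.get_obs();print(o['position'],np.abs(o['joint_velocities']).max())
E
```

```text
time: 12.45
position: [0.5522, -0.1853, 0.1491]
orientation: [0.001, 0.694, 0.72, 0.0]
force: [0.2, 0.8, -1.0]
opening: 0.0317
time: 13.45
position: [0.5522, -0.1853, 0.1491]
orientation: [0.001, 0.694, 0.72, 0.0]
force: [0.3, -0.2, -0.5]
opening: 0.0316
1.7807108561197917
[ 0.552155   -0.18530887  0.1490734 ] 0.0014103118274564593
```

View pics/side9.png

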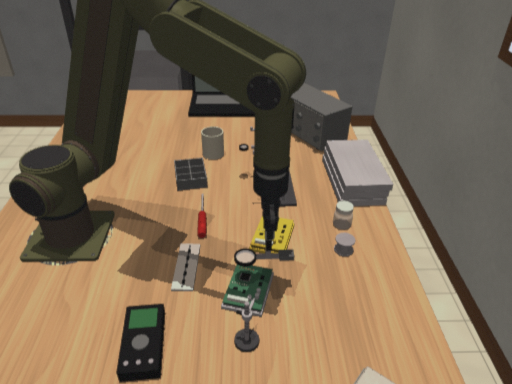

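View pics/scene9.png

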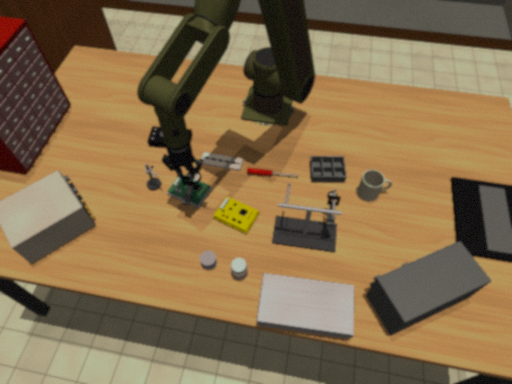

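The loupe is held steady over the chip at about (245,258) in the side view. The small loupe still hangs on its peg at (333,200) in the scene view, and nothing else has moved. I'll hand in.

```bash
python3 -c "
from rig import manip
print(manip.sign_off())"
```

```text
the job is handed in; nothing more can be done
None
```

I lifted the large loupe off its peg, carried it across and handed in with it still held over the chip. No verdict came back. It had been held still in the gripper for just over 3 s by then, at about 13.5 s on the clock.

**Centring:** in the wrist view, the lens centre is within about 1 mm of the chip centre. The side camera alone puts the two 3.5 mm apart in y. I put that down to its calibration error, and it is still inside the 10 mm limit.

**Height:** the lens is at about 92.5 mm. The pointer tip measured between 91.3 and 93.5 mm depending on which pair of views I used, against the 7 mm limit.

**Tilt and steadiness:** I did not measure the loupe's tilt directly. The tool is vertical to within 0.002 rad, and the bar looks as level in the side view as it did on the peg. The TCP did not move during the hold.

**Other measurements:** triangulating the board gave heights 3–7 mm too low. The post top (130 mm) came out within 2 mm and the lens on its peg (110 mm) within about 1 mm, so I relied on those for height.

**Surroundings:** the last pictures show the small loupe still on its peg, and the pointer and bystanders look where they were.

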